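# Check the oil in a jeweller's bench compressor with its dipstick

### The job

The jeweller's bench compressor is due for its oil check, and its wiped dipstick is lying on the wooden tool rest. Slide the dipstick down the slanting oil tube until its collar sits fully home on the mouth, without forcing it, then draw it right out and hold it up to be read: level, still, tip over the drip tray and about a hand's breadth above it. Finish while still holding it there in the gripper, touching nothing else with it, and leave the other two tools and the oil bottle where they are.

Things in the scene. Friction and masses are not known exactly. Their poses are not given: they have to be found in the camera images.
- gauge: the dipstick, 72 g. x axis: along the rod to the tip; origin: on that axis at the collar's seating face. Steel rod 8 mm thick, x 0 to +125 mm; collar 34 mm across, x -6 to 0; black flat-sided handle x -68 to -6, 14 mm wide (y), 20 mm high (z). Centre of mass near x = +30. Starts lying level in one place of the rest, axis 60 mm above the bench, handle overhanging freely.
- gauge_grip (a point): middle of the dipstick's handle, on its axis, 37 mm behind the collar's seating face; a good place to grip, across the 14 mm flats
- gauge_tip (a point): rounded tip of the dipstick, 125 mm ahead of the collar's seating face
- tube: oil tube, fixed, steel. Origin: centre of its mouth, 139 mm above the bench. z: its axis, out of the mouth, 40 degrees above level, away from the shell. Bore 14 mm, flared over the last 15 mm to 24 mm; rim 29 mm across; over 127 mm deep. Home: dipstick's origin on this origin, its x opposite to this z. Beside the tube's last 50 mm and beyond, 50 mm all round is free.
- compressor: compressor, fixed: black round shell 178 mm across, rounded top 177 mm above the bench; grey base plate 260 (x) by 290 mm (y), centred at y = +50 mm; receiver, regulator and filter (top 218 mm) on the +y side. Origin: on the bench below the shell's axis. The oil tube slants up and out on the -y side, its mouth at (0, -167, 139) mm.
- rest: wooden tool rest, fixed: 240 (x) by 110 (y) by 70 mm high; origin: centre of its underside. Two rails along x at y = -37.5 and +37.5 mm, with slots 11 mm wide at x = -75, 0, +75 mm, slot floor 56 mm above the bench. The tools lie along y, handles overhanging on the -y side, tips to +y; which lies where varies.
- tray: drip tray, fixed: shallow open steel tray 130 (x) by 100 (y) by 14 mm high. Origin: centre of its underside, on the bench.
- file: round needle file on the rest, no collar: thin steel shank 140 mm long and a slim pale wooden handle 75 mm long and 19 mm thick. Origin: where shank meets handle, x towards the tip. Leave it alone.
- burnisher: burnisher on the rest, no collar: steel shank 135 mm long with an upturned end and a dark bulging wooden handle 68 mm long and 22 mm thick. Origin: where shank meets handle, x towards the tip. Leave it alone.
- bottle: oil bottle, white plastic with a black cap, 56 mm across, 130 mm high, standing on the bench. Origin: centre of its underside. Leave it alone.
There are look-alikes about, which are no part of the job. What is meant by the gauge is not yellow, and is the smaller of those in its own colour.

How it is judged:
By the outcome, as a careful person would: the job done as asked, in the order asked, and still so for the second after the job is handed in, while the arm keeps its last pose, push and grip.
It also fails if it takes over 51 s, if anything falls off the work surface, if the arm or the gripper's body presses on something with over 40 N, if the wrist force passes 120 N, or if a joint passes its speed limit or range.

### The arm

A 6-joint arm with a two-finger parallel gripper is mounted at the origin on the work surface. World frame = base frame: x ahead of the robot, y to its left, z up, the work surface at z = 0. Lengths are in m, angles in degrees, forces in N, time in s.
With the tool pointing down it reaches from about 0.3 to 0.75 m from the base axis. Payload 8.5 kg.
Tool frame: the origin (TCP) lies between the finger pads; the fingertips stand env.finger_overhang ahead of it and the grasp point (between the pads) lies 2 mm behind it (env.finger_overhang is the distance from the TCP to the fingertips, in m); z points along the fingers, y is the line along which they close (so a half turn about z gives the same grasp; the last joint's range is limited). The gripper opens to 85 mm and grips with 20 to 120 N. Pads are 22 mm wide; open, the fingers measure 114 mm over their backs; the gripper's body (76 mm by 85 mm) begins 54 mm behind the grasp point. The pads swing forward as they close: fully open they stand 13 mm farther back than shut.
Start: joints at [-88.024, 21.807, 74.336, -0, 83.858, -12.336], TCP at [0.136, -0.533, 0.248] pointing down, gripper open.
Joint ranges: [-178.18, 178.18], [-50.72, 133.34], [12.68, 142.11], [-81.47, 261.47], [9.98, 163.14], [-165.26, 165.26]. Speed limits (degrees/s): [136.94, 136.94, 180, 180, 180, 180].

### API

Orientations are given as a 3x3 rotation matrix whose columns are the frame's x, y, z axes.
In Python, from rig import env gives the robot as it stands. The module is installed in compiled form; this text tells all that it offers.
- The arm moves only by the tool jog_arm, never from a script. Its arguments are lists of equal length, an entry for each row: "hand": the finger opening in m, from 0 to 0.0854; "travel": the shift along the world's x, y, z in m, a list of three; "yaw": the turn about the world's z in rad. A call has exactly 5 rows; each row shifts and turns the commanded pose from where the row before left it; what a row does not reach is not made up. A row lasts 1/8 s, in which the tool goes at most 62.5 mm and 10.7 degrees, less where a joint would pass 70% of its speed; a pose out of reach is approached as far as the arm can. A call is refused whole if a number of a shift passes 0.0625 or a number of a turn 0.188, either way. A call with a gripper value outside its range is refused whole. The fingers move at their own pace and stop on an object; "grip_force" is the grip in N (left out, the last holds). Time passes only in rows, so rows that do not move let the fingers close, or fill a call up. It gives the time, the measured TCP pose, the force, the opening and the grip force at its end, in the units of the state.
- env.observe(): the state, without advancing time (a new reading comes with each control period).
- env.get_image(name): name is "scene" or "top" or "wrist"; returns the picture (420x560x3 uint8, red, green, blue); there is no depth.
- env.calibration(name): a dict with "fx", "fy", "cx", "cy" (pixels), "position" and "rotation" of the camera in the world; the wrist camera has in their place "hand_eye" (4x4, takes a point from camera to tool coordinates, whose origin is the TCP and whose axes are the flange's). Camera axes: x right, y down, z forward; pixel columns grow to the right and rows downward; lengths in m; the calibration is good to about 2 mm. A picture is of the moment at which its call begins: read the wrist's pose just before it. calibration takes no time and is no camera call.
- env.close_job(): hands the job in; it is judged then, once.
The state is a dict: "time_s": time; "q": joint angles; "qvel": joint speeds; "joint_efforts": joint torques, N m; "position": TCP position; "tool_rot": TCP orientation; "ft_force": force on the tool from outside, world axes, zero at the start; "wrist_torque": the same for the moment, N m; "grip_width": finger opening in m; "gripper_force": force on a finger pad.
Only numpy, scipy, OpenCV 4.12 (cv2) and the standard library are available. Lean on these libraries where they do the work, as an engineer would, in place of code of your own. Each camera call takes 0.05 s, during which the arm holds its last target. There are 200 camera calls.

## Working session

There is one attempt and no reset: what is moved stays moved. The work goes in short steps, Python scripts to look and compute and a tool call to move; the robot and the scene stay as the last step left them, time stands still between calls to the robot, and variables do not carry over. Pictures are saved under pics/ and viewed, at most 14 in all, crops included, and the job is handed in when it is done.

Besides the shell and the picture viewer there is one more tool, called after "Request:" by a JSON object that holds its "fn" and its "kwargs". jog_arm: Moves the arm, as the interface text tells. Its arguments: {"type":"object","properties":{"hand":{"type":"array"},"travel":{"type":"array"},"yaw":{"type":"array"},"grip_force":{"type":"number"}},"required":["hand","travel","yaw"]}

```bash
mkdir -p pics; cat > h.py <<'E'
import numpy as np, cv2
from rig import env
def pix(c,p):
    k=env.calibration(c);R=np.array(k['rotation']);d=R.T@(np.array(p)-k['position'])
    return np.array([k['fx']*d[0]/d[2]+k['cx'],k['fy']*d[1]/d[2]+k['cy']])
def ray(c,uv):
    k=env.calibration(c);d=np.array(k['rotation'])@[(uv[0]-k['cx'])/k['fx'],(uv[1]-k['cy'])/k['fy'],1]
    return np.array(k['position']),d/np.linalg.norm(d)
def plane(c,uv,z):
    o,d=ray(c,uv);return o+d*(z-o[2])/d[2]
def tri(c1,u1,c2,u2):
    A=np.zeros((3,3));b=np.zeros(3);rs=[ray(c1,u1),ray(c2,u2)]
    for o,d in rs:
        P=np.eye(3)-np.outer(d,d);A+=P;b+=P@o
    x=np.linalg.solve(A,b);return x,[np.linalg.norm((np.eye(3)-np.outer(d,d))@(x-o)) for o,d in rs]
def save(c,n,crop=None,s=1):
    im=env.get_image(c)[:,:,::-1]; cv2.imwrite(f'pics/{n}_raw.png',im)
    if crop: x0,y0,x1,y1=crop; im=im[y0:y1,x0:x1]
    cv2.imwrite(f'pics/{n}.png',cv2.resize(im,None,fx=s,fy=s,interpolation=cv2.INTER_CUBIC))
E
python3 - <<'E'
from h import *
save('scene','s0');save('top','t0')
for c in('scene','top'):
  k=env.calibration(c);print(c,k['position'],np.round(k['rotation'],3).tolist(),k['fx'])
print(env.finger_overhang,env.calibration('wrist')['hand_eye'],env.observe())
E
```

```text
scene [ 1.39922721 -0.45059122  1.01366062] [[0.404, 0.618, -0.675], [0.915, -0.272, 0.298], [0.0, -0.738, -0.675]] 530.462597133524
top [ 0.3290477  -0.05949098  1.2527936 ] [[0.019, -0.987, 0.162], [-1.0, -0.017, 0.01], [-0.007, -0.162, -0.987]] 489.87970836202857
0.017 [[ 9.50692962e-04 -9.57266508e-01 -2.89205686e-01  7.38789795e-02]
 [ 9.99999344e-01  7.25082063e-04  8.87242460e-04 -8.89137408e-04]
 [-6.39629636e-04 -2.89206339e-01  9.57266569e-01 -1.25644444e-01]
 [ 0.00000000e+00  0.00000000e+00  0.00000000e+00  1.00000000e+00]] {'time_s': 0.1, 'q': array([-8.80242776e+01,  2.18381039e+01,  7.43799934e+01, -6.48133388e-04,
        8.38577411e+01, -1.23344212e+01]), 'qvel': array([ 0.03453395, -0.02696666, -0.18084821, -0.0934349 ,  0.0208738 ,
        0.00115687]), 'joint_efforts': array([ 1.74189361e-03, -4.49224484e+01, -2.31656778e+01, -2.36407213e-04,
        3.69940666e-03,  4.71385107e-06]), 'position': array([ 0.13594296, -0.53268473,  0.24776683]), 'tool_rot': array([[ 9.68971695e-01,  2.47171705e-01, -5.68738722e-05],
       [ 2.47171562e-01, -9.68970830e-01,  1.32245341e-03],
       [ 2.71763942e-04, -1.29547753e-03, -9.99999124e-01]]), 'ft_force': array([0.45305238, 0.62303343, 0.38856747]), 'wrist_torque': array([-0.06804129, -0.05401361,  0.02253409]), 'gripper_force': 0.0, 'grip_width': 0.08542273506150273}
```

```bash
python3 -c "
import cv2,numpy as np
a=cv2.imread('pics/s0.png');b=cv2.imread('pics/t0.png')
cv2.imwrite('pics/both.png',cv2.resize(np.vstack([a,b]),None,fx=.7,fy=.7))"
```

```text
(no output)
```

View pics/s0.png

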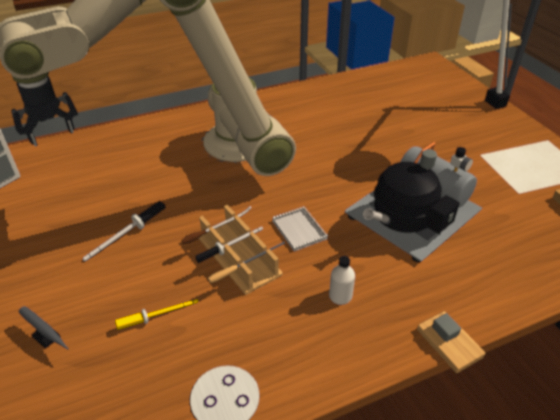

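View pics/t0.png

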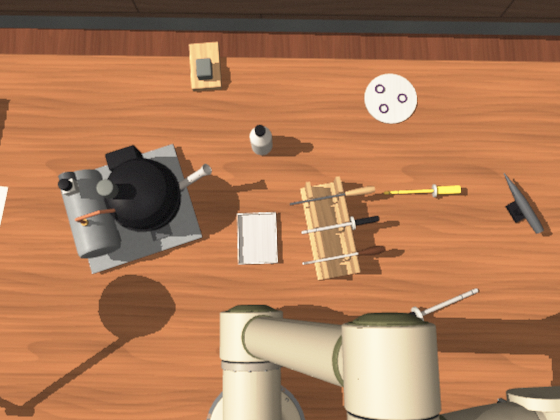

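Candidates for the gauge: black-handled stick in the rest (top 365,222), a larger black-handled one on the bench (scene 150,212) and a yellow one (top 430,190). The first fits: it is in the rest, black and the smaller one. I'll confirm that in a crop.

```bash
python3 -c "
import cv2,numpy as np
a=cv2.imread('pics/t0.png');b=cv2.imread('pics/s0.png')
r=lambda im,x0,y0,x1,y1,s:cv2.resize(im[y0:y1,x0:x1],None,fx=s,fy=s,interpolation=cv2.INTER_CUBIC)
A=r(a,290,175,390,285,4);A2=r(a,170,145,245,215,4)
B=r(b,190,195,290,290,3);B2=r(b,345,180,425,250,4)
o=np.zeros((600,800,3),np.uint8)
for im,x,y in((A,0,0),(A2,420,0),(B2,420,300)): h=im.shape[0];w=im.shape[1];o[y:y+h,x:x+w]=im[:600-y,:800-x]
o[445:600,0:300]=cv2.resize(b[195:290,190:290],(300,285))[:155]
cv2.imwrite('pics/c1.png',o)"
```

```text
(no output)
```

View pics/c1.png

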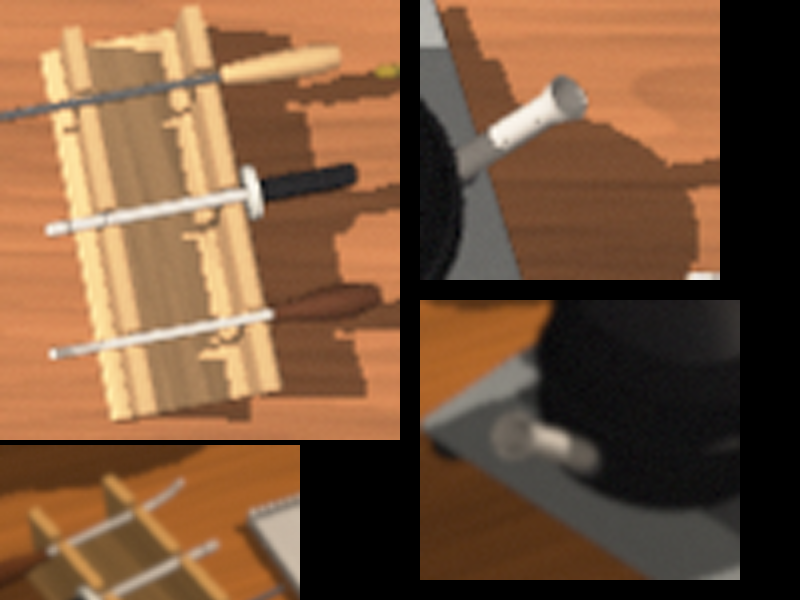

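The crop shows the middle tool as a steel rod with a white collar and a black handle, so that is the gauge. In the top view its collar is at (353,223), tip (302.5,232.5) and handle end (379,219). The tube mouth is at top (207,169) and scene (368,214).

```bash
python3 - <<'E'
from h import *
np.set_printoptions(precision=4,suppress=True)
t=plane('top',(302.5,232.5),.06);c=plane('top',(353,223),.06);e=plane('top',(378.8,218.8),.06)
d=t-e;print('gauge',t,c,e,np.linalg.norm(t-e),np.linalg.norm(t-c),'yaw',np.degrees(np.arctan2(d[1],d[0])))
g=e+(d/np.linalg.norm(d))*.031;g2=t-(d/np.linalg.norm(d))*.162;print('grip',g,g2)
m,r=tri('top',(207,169.2),'scene',(368,214.2));print('mouth',m,r,plane('top',(207,169.2),.139))
a=plane('top',(176,147),.005);b=plane('top',(200,235),.005);v=(b-a);print('plate',np.linalg.norm(v),np.degrees(np.arctan2(v[1],v[0])),a,b)
im=cv2.imread('pics/t0_raw.png')
hsv=cv2.cvtColor(im,cv2.COLOR_BGR2HSV)
# tray
for nm,p,z in (('tray',[(238,212),(278,212),(277,264),(238,264)],.014),):
  q=np.array([plane('top',x,z) for x in p]);print(nm,q.mean(0),np.linalg.norm(np.roll(q,1,0)-q,axis=1))
for tip in [(183.7,185)]:
  for z in(.08,.1,.11): print(plane('top',tip,z))
# rest, bottle
print('bottle',plane('top',(260,132),.13))
# shell circle
mask=((im.max(2)<60)*255).astype(np.uint8);n,l,s,ce=cv2.connectedComponentsWithStats(mask)
for i in range(1,n):
  if s[i,4]>150: print(s[i],ce[i])
E
```

```text
gauge [ 0.4756 -0.1083  0.06  ] [ 0.5013 -0.232   0.06  ] [ 0.5129 -0.2955  0.06  ] 0.19082085413554428 0.1263668105696156 yaw 101.2565957766526
grip [ 0.5068 -0.265   0.06  ] [ 0.5072 -0.2672  0.06  ]
mouth [0.612  0.1213 0.1371] [np.float64(0.0011329029316172212), np.float64(0.0011329029316171535)] [0.611  0.1199 0.139 ]
plate 0.24410171235579411 -162.3702105060547 [0.7039 0.2261 0.005 ] [0.4712 0.1521 0.005 ]
tray [0.4657 0.0034 0.014 ] [0.1328 0.1026 0.1328 0.0983]
[0.5852 0.1849 0.08  ]
[0.5808 0.1807 0.1   ]
[0.5786 0.1787 0.11  ]
bottle [ 0.7067 -0.0014  0.13  ]
[  0   0 147  16 335] [74.9851 11.4299]
[148   0 412  21 895] [352.2123  15.0972]
[ 104  146   77   86 4672] [141.762  190.8506]
[506 201  19  21 203] [515.2167 211.4384]
```

Request:
{"fn": "jog_arm", "kwargs": {"hand": [0.045,0.045,0.045,0.045,0.045], "travel": [[0.037,0.0267,0],[0.037,0.0267,0],[0.037,0.0267,0],[0.037,0.0267,0],[0.037,0.0267,0]], "yaw": [0.152,0.152,0.152,0.152,0.152], "grip_force": 60}}

```text
time_s: 0.72
position: [0.322, -0.3983, 0.2481]
tool_rot: [[0.528, 0.849, -0.0], [0.849, -0.528, 0.0], [0.0, -0.0, -1.0]]
ft_force: [-0.4, -0.5, -1.1]
grip_width: 0.0451
gripper_force: 0.0
```

Request:
{"fn": "jog_arm", "kwargs": {"hand": [0.045,0.045,0.045,0.045,0.045], "travel": [[0.037,0.0267,0],[0.037,0.0267,0],[0.037,0.0267,-0.015],[0.037,0.0267,-0.015],[0.037,0.0267,-0.02]], "yaw": [0.152,0.152,0.152,0.152,0.152]}}

```text
time_s: 1.35
position: [0.5071, -0.2649, 0.1978]
tool_rot: [[-0.203, 0.979, 0.0], [0.979, 0.203, -0.0], [-0.0, 0.0, -1.0]]
ft_force: [-0.2, -1.1, -0.1]
grip_width: 0.0448
gripper_force: 0.0
```

```bash
cat >> h.py <<'E'
def wcam(o):
    he=np.array(env.calibration('wrist')['hand_eye']);T=np.eye(4);T[:3,:3]=o['tool_rot'];T[:3,3]=o['position'];return T@he
def wplane(uv,z,o):
    k=env.calibration('wrist');T=wcam(o);d=T[:3,:3]@[(uv[0]-k['cx'])/k['fx'],(uv[1]-k['cy'])/k['fy'],1];return T[:3,3]+d*(z-T[2,3])/d[2]
def st():
    o=env.observe();print('t',round(o['time_s'],2),'p',np.round(o['position'],4),'yaw',round(np.degrees(np.arctan2(o['tool_rot'][1,0],o['tool_rot'][0,0])),1),'F',np.round(o['ft_force'],1),'M',np.round(o['wrist_torque'],2),'w',round(o['grip_width'],4),o['gripper_force']);return o
E
python3 - <<'E'
from h import *
import pickle
o=st();pickle.dump(o,open('o1.pkl','wb'));save('wrist','w1');print(env.calibration('wrist')['fx'])
E
```

```text
t 1.35 p [ 0.5071 -0.2649  0.1978] yaw 101.7 F [-0.2 -1.1 -0.1] M [-0.02 -0.    0.03] w 0.0448 0.0
325.4719680722143
```

View pics/w1.png

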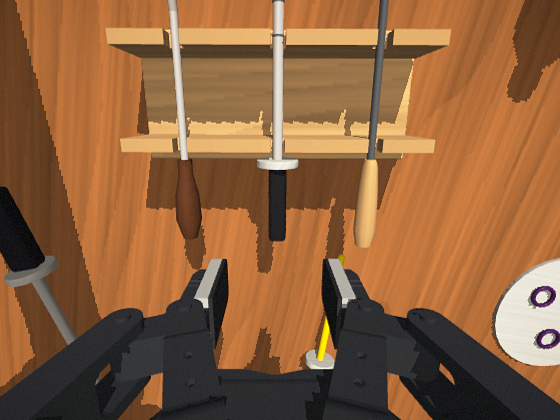

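The wrist view shows the gauge centred between the fingers and nearly vertical: collar (277.5,163), handle end (277,240), rod (278,10). The fingers are clear of both neighbouring tools.

```bash
python3 - <<'E'
from h import *
import pickle
o=pickle.load(open('o1.pkl','rb'))
im=cv2.imread('pics/w1_raw.png');m=((im.max(2)<55)*255).astype(np.uint8)[160:250,255:305]
ys,xs=np.nonzero(m);print('handle rows',ys.min()+160,ys.max()+160,'col',xs.mean()+255)
e=wplane((277.5,240),.06,o);r=wplane((278,10),.06,o);c=wplane((277.5,168),.06,o)
d=r-e;print(e,r,c,np.degrees(np.arctan2(d[1],d[0])),np.linalg.norm(c-e));print('grip',e+d/np.linalg.norm(d)*.031)
E
```

```text
handle rows 170 240 col 276.9341216216216
[ 0.51584454 -0.29321862  0.06      ] [ 0.48006884 -0.12161962  0.06      ] [ 0.50293817 -0.23193534  0.06      ] 101.77657795186786 0.06262757965310872
grip [ 0.50951756 -0.26287114  0.06      ]
```

Request:
{"fn": "jog_arm", "kwargs": {"hand": [0.045,0.045,0.045,0.045,0.045], "travel": [[0.0015,0.001,-0.04],[0,0,-0.04],[0,0,-0.035],[0,0,-0.025],[0,0,0]], "yaw": [0,0,0,0,0]}}

```text
time_s: 2.02
position: [0.5066, -0.2644, 0.0567]
tool_rot: [[-0.198, 0.98, -0.003], [0.98, 0.198, 0.003], [0.003, -0.003, -1.0]]
ft_force: [-0.7, -0.7, 0.1]
grip_width: 0.0454
gripper_force: 0.0
```

Request:
{"fn": "jog_arm", "kwargs": {"hand": [0.03,0.02,0.01,0.008,0.008], "travel": [[0,0,0],[0,0,0],[0,0,0],[0,0,0],[0,0,0]], "yaw": [0,0,0,0,0], "grip_force": 40}}

```text
time_s: 2.65
position: [0.5078, -0.2652, 0.059]
tool_rot: [[-0.198, 0.98, 0.001], [0.98, 0.198, -0.001], [-0.001, 0.001, -1.0]]
ft_force: [0.0, -1.5, 6.0]
grip_width: 0.0135
gripper_force: 43.1
```

Request:
{"fn": "jog_arm", "kwargs": {"hand": [0.008,0.008,0.008,0.008,0.008], "travel": [[0,0,0.02],[0,0,0.04],[0,0,0.05],[0,0,0.05],[0,0.03,0.02]], "yaw": [0,0,0,0,0]}}

```text
time_s: 3.28
position: [0.5077, -0.2361, 0.2408]
tool_rot: [[-0.196, 0.981, 0.003], [0.981, 0.196, -0.003], [-0.003, 0.002, -1.0]]
ft_force: [0.3, 0.2, -1.2]
grip_width: 0.0131
gripper_force: 42.2
```

Request:
{"fn": "jog_arm", "kwargs": {"hand": [0.008,0.008,0.008,0.008,0.008], "travel": [[0.016,0.053,0],[0.016,0.053,0],[0.016,0.053,0],[0.016,0.053,0],[0.015,0.051,0]], "yaw": [0,0,0,0,0]}}

```text
time_s: 3.9
position: [0.5865, 0.0299, 0.2379]
tool_rot: [[-0.198, 0.98, -0.001], [0.98, 0.198, -0.0], [0.0, -0.001, -1.0]]
ft_force: [0.5, 0.8, -1.3]
grip_width: 0.0133
gripper_force: 42.2
```

Request:
{"fn": "jog_arm", "kwargs": {"hand": [0.008,0.008,0.008,0.008,0.008], "travel": [[0,0,0],[0,0,0],[0,0,0],[0,0,0],[0,0,0]], "yaw": [0,0,0,0,0]}}

```text
time_s: 4.53
position: [0.5864, 0.0275, 0.2384]
tool_rot: [[-0.197, 0.98, -0.0], [0.98, 0.197, -0.0], [-0.0, -0.0, -1.0]]
ft_force: [0.8, -0.5, -0.1]
grip_width: 0.013
gripper_force: 42.2
```

```bash
python3 - <<'E'
from h import *
import pickle
o=st();pickle.dump(o,open('o2.pkl','wb'));save('wrist','w2');save('top','t2');save('scene','s2')
E
```

```text
t 4.53 p [0.5864 0.0275 0.2384] yaw 101.3 F [ 0.8 -0.5 -0.1] M [-0.08  0.03 -0.03] w 0.013 42.21806824207306
```

View pics/w2.png

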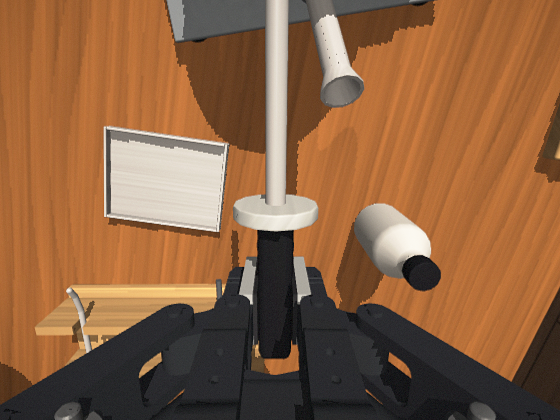

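The wrist view shows the gauge held straight, with the tube to the right of the rod. Its mouth ellipse is centred near (342,91) and its shaft runs up to about (321,10). Next I'll fit the tube heading and check the gauge tip.

```bash
python3 - <<'E'
from h import *
import pickle
np.set_printoptions(precision=4,suppress=True)
o=pickle.load(open('o2.pkl','rb'))
im=cv2.imread('pics/w2_raw.png').astype(int)
sat=im.max(2)-im.min(2)
pts=[]
for y in list(range(6,64,6))+[75,85,91,97,103]:
  row=[x for x in range(295,375) if sat[y,x]<28 and im[y,x].max()>85]
  if row: pts.append((y,min(row),max(row)));
print(pts)
M=wplane((342,91),.139,o);print('M wrist',M)
k=env.calibration('wrist');T=wcam(o)
def proj(p):
  d=T[:3,:3].T@(p-T[:3,3]);return np.array([k['fx']*d[0]/d[2]+k['cx'],k['fy']*d[1]/d[2]+k['cy']])
for th in(14,16,18,20,22,24):
  u=np.array([np.sin(np.radians(th))*.766,-np.cos(np.radians(th))*.766,.6428])
  print(th,[proj(M-s*u) for s in(.02,.03,.045)])
# top view tip
for c in('top','scene'):
  p=o['position']+np.array([0,0,.002]);g=o['tool_rot'][:,0]
  print(c,'pred tip level',pix(c,p+.162*g),'collar',pix(c,p+.037*g),'mouth',pix(c,M))
E
python3 -c "
import cv2,numpy as np
a=cv2.imread('pics/t2.png');b=cv2.imread('pics/s2.png')
A=cv2.resize(a[130:240,170:290],None,fx=5,fy=5,interpolation=2)[:,:600]
B=cv2.resize(b[120:260,300:460],None,fx=3,fy=3,interpolation=2)
cv2.imwrite('pics/c2a.png',A);cv2.imwrite('pics/c2b.png',B)"
```

```text
[(6, 295, 374), (12, 295, 342), (18, 295, 336), (24, 313, 338), (30, 314, 339), (36, 315, 341), (42, 317, 343), (48, 318, 344), (54, 319, 346), (60, 320, 348), (75, 324, 357), (85, 322, 363), (91, 321, 362), (97, 321, 358), (103, 324, 349)]
M wrist [0.6118 0.1237 0.139 ]
14 [array([338.5423,  68.0763]), array([336.9049,  57.2211]), array([334.5543,  41.6378])]
16 [array([337.7462,  68.1304]), array([335.732 ,  57.3015]), array([332.8406,  41.7568])]
18 [array([336.9509,  68.2146]), array([334.5603,  57.4266]), array([331.129 ,  41.9419])]
20 [array([336.1574,  68.3287]), array([333.3915,  57.5962]), array([329.4219,  42.1928])]
22 [array([335.3667,  68.4725]), array([332.227,  57.81 ]), array([327.7215,  42.509 ])]
24 [array([334.5798,  68.646 ]), array([331.0684,  58.0677]), array([326.0303,  42.8902])]
top pred tip level [167.3964 182.7097] collar [225.5864 172.3645] mouth [205.3951 168.8449]
scene pred tip level [383.332 160.765] collar [343.539 179.497] mouth [368.4487 213.3952]
```

View pics/c2b.png

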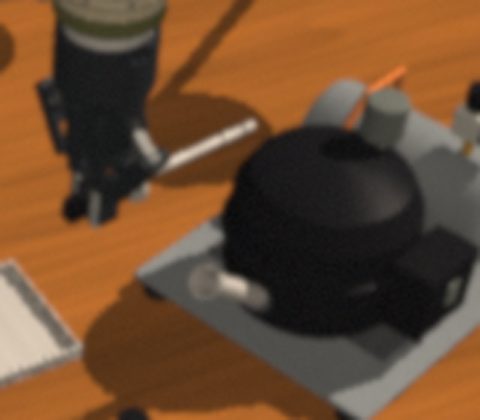

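The gauge tip in the scene view is at (384,161), against (383,161) predicted for a level hold, so it is gripped level. Mouth ≈ (0.6117, 0.122, 0.139), tube heading 19.5°. The tool can't tilt, so I'll put the level tip into the flare and let the lip swing the handle in the pads.

Request:
{"fn": "jog_arm", "kwargs": {"hand": [0.008,0.008,0.008,0.008,0.008], "travel": [[0.03,-0.042,0],[0.031,-0.042,0],[0,0,-0.04],[0,0,-0.04],[0,0,-0.023]], "yaw": [0,0,0,0,0], "grip_force": 25}}

```text
time_s: 5.3
position: [0.6468, -0.0559, 0.133]
tool_rot: [[-0.197, 0.98, -0.003], [0.98, 0.197, 0.001], [0.001, -0.003, -1.0]]
ft_force: [0.2, -0.7, -0.4]
grip_width: 0.0133
gripper_force: 42.2
```

Request:
{"fn": "jog_arm", "kwargs": {"hand": [0.008,0.008,0.008,0.008,0.008], "travel": [[-0.002,0.01,0],[-0.002,0.008,0],[-0.001,0.004,0],[0,0,0],[0,0,0]], "yaw": [0,0,0,0,0]}}

```text
time_s: 5.92
position: [0.6426, -0.034, 0.1357]
tool_rot: [[-0.198, 0.98, 0.001], [0.98, 0.198, -0.0], [-0.0, 0.001, -1.0]]
ft_force: [0.3, 0.3, -0.5]
grip_width: 0.0132
gripper_force: 42.2
```

```bash
python3 - <<'E'
from h import *
st();save('scene','s3');save('top','t3')
a=cv2.imread('pics/t3.png');b=cv2.imread('pics/s3.png')
A=cv2.resize(a[140:210,170:240],(400,400),interpolation=2)
B=cv2.resize(b[180:250,335:405],(400,400),interpolation=2)
cv2.imwrite('pics/c3.png',np.hstack([A,B]))
E
```

```text
t 5.92 p [ 0.6426 -0.034   0.1357] yaw 101.4 F [ 0.3  0.3 -0.5] M [-0.06 -0.03  0.01] w 0.0132 42.20469653606415
```

View pics/c3.png

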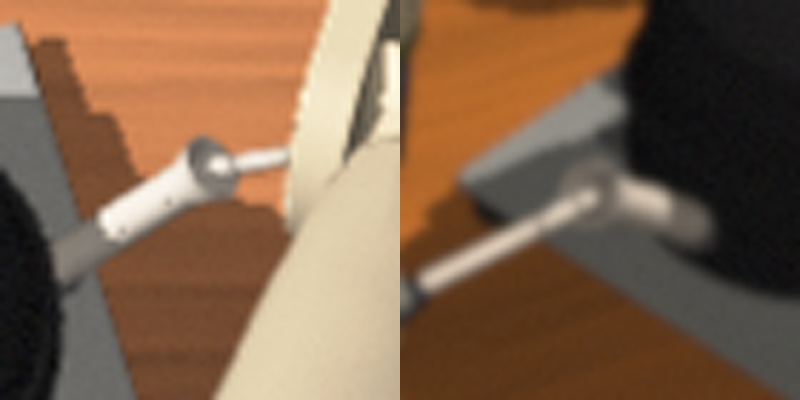

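In both views the tip sits centred in the mouth. I'll push in a little and then raise the handle along an arc.

Request:
{"fn": "jog_arm", "kwargs": {"hand": [0.008,0.008,0.008,0.008,0.008], "travel": [[-0.001,0.004,0],[-0.001,0.004,-0.001],[0,0.001,0.008],[0,0.001,0.008],[0,0,0]], "yaw": [0,0,0,0,0], "grip_force": 20}}

```text
time_s: 6.65
position: [0.6408, -0.0241, 0.1513]
tool_rot: [[-0.198, 0.98, 0.002], [0.98, 0.198, -0.001], [-0.001, 0.001, -1.0]]
ft_force: [0.8, -1.8, -1.8]
grip_width: 0.0133
gripper_force: 41.9
```

```bash
python3 - <<'E'
from h import *
st()
# arc table: alpha, TCP rel. to now, aimed tip T(a): inward s, height h
M=np.array([.6117,.122,.139])
for a,th,s,h in((5,11.3,.0105,.137),(10,11.5,.011,.136),(15,12,.0115,.135),(20,13,.0115,.134),(25,14.5,.0115,.133),(30,16,.0115,.132),(35,18,.012,.130),(40,19.5,.0125,.1285)):
  g=np.array([-np.sin(np.radians(th)),np.cos(np.radians(th))]);g0=np.array([-.334,.943]);A=np.radians(a)
  xy=M[:2]+s*g0-.162*np.cos(A)*g;print(a,th,np.round(xy,4),round(h+.162*np.sin(A)-.002,4))
E
```

```text
t 6.65 p [ 0.6408 -0.0241  0.1513] yaw 101.4 F [ 0.8 -1.8 -1.8] M [-0.58 -0.11  0.03] w 0.0133 41.891146302223206
5 11.3 [ 0.6398 -0.0264] 0.1491
10 11.5 [ 0.6398 -0.024 ] 0.1621
15 12 [ 0.6404 -0.0202] 0.1749
20 13 [ 0.6421 -0.0155] 0.1874
25 14.5 [ 0.6446 -0.0093] 0.1995
30 16 [ 0.6465 -0.002 ] 0.211
35 18 [0.6487 0.0071] 0.2209
40 19.5 [0.649  0.0168] 0.2306
```

Request:
{"fn": "jog_arm", "kwargs": {"hand": [0.008,0.008,0.008,0.008,0.008], "travel": [[-0.001,0.001,0.011],[0.0005,0.004,0.0125],[0.0015,0.005,0.0125],[0,0,0],[0,0,0]], "yaw": [0,0.01,0.02,0,0]}}

```text
time_s: 7.28
position: [0.6414, -0.0138, 0.1865]
tool_rot: [[-0.227, 0.974, 0.0], [0.974, 0.227, 0.001], [0.0, 0.0, -1.0]]
ft_force: [0.8, -1.7, -0.9]
grip_width: 0.0132
gripper_force: 42.0
```

```bash
python3 - <<'E'
from h import *
o=st();save('scene','s4');save('wrist','w4')
a=cv2.imread('pics/w4.png');b=cv2.imread('pics/s4.png')
A=cv2.resize(a,(480,360));B=cv2.resize(b[140:260,300:405],(315,360),interpolation=2)
cv2.imwrite('pics/c4.png',np.hstack([A,B]))
E
```

```text
t 7.28 p [ 0.6414 -0.0138  0.1865] yaw 103.1 F [ 0.8 -1.7 -0.9] M [-0.42 -0.27 -0.13] w 0.0132 41.99450612068176
```

View pics/c4.png

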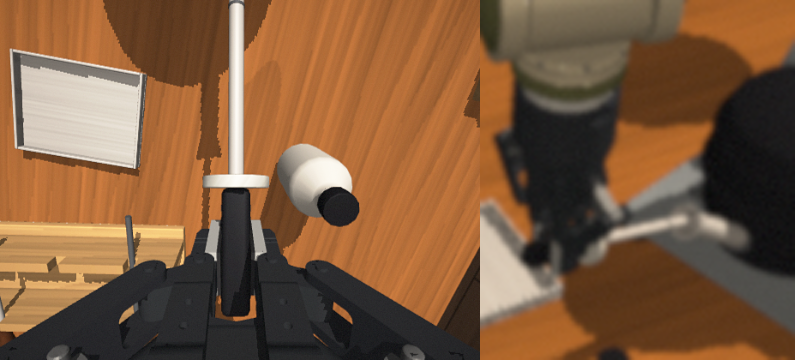

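The pivot works: the tip stays in the mouth and the rod is now pitched about 20°. I'll carry on to 40°.

Request:
{"fn": "jog_arm", "kwargs": {"hand": [0.008,0.008,0.008,0.008,0.008], "travel": [[0.003,0.0045,0.013],[0.002,0.0073,0.0115],[0.002,0.009,0.01],[0.0005,0.0097,0.0098],[0,0,0]], "yaw": [0.025,0.027,0.033,0.027,0]}}

```text
time_s: 8.0
position: [0.6493, 0.0175, 0.2322]
tool_rot: [[-0.336, 0.942, 0.002], [0.942, 0.336, -0.0], [-0.001, 0.002, -1.0]]
ft_force: [-0.0, -0.3, -1.4]
grip_width: 0.0131
gripper_force: 43.2
```

```bash
python3 - <<'E'
from h import *
o=st();save('wrist','w5');save('scene','s5');save('top','t5')
im=cv2.imread('pics/w5.png');
a=im[0:300,150:450];b=cv2.imread('pics/s5.png')[140:260,300:420]
cv2.imwrite('pics/c5.png',np.hstack([cv2.resize(a,(400,400),interpolation=2),cv2.resize(b,(400,400),interpolation=2)]))
E
```

```text
t 8.0 p [0.6493 0.0175 0.2322] yaw 109.6 F [-0.  -0.3 -1.4] M [-0.28 -0.13 -0.07] w 0.0131 43.1723427772522
```

View pics/c5.png

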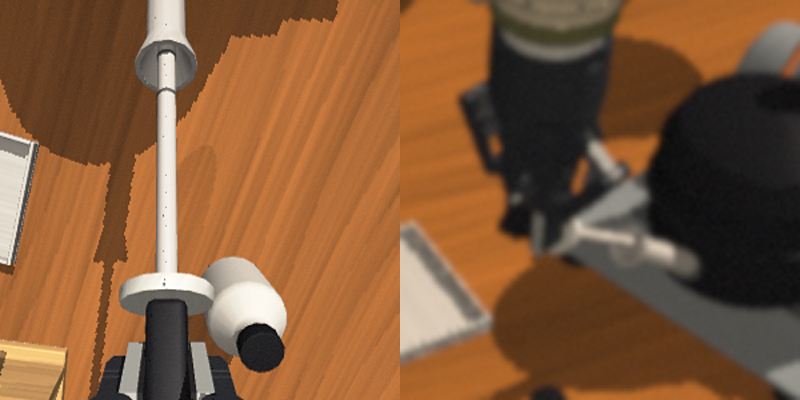

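The rod sits in the flare in line with the tube, with almost no force on it. I'll slide it down the axis.

Request:
{"fn": "jog_arm", "kwargs": {"hand": [0.008,0.008,0.008,0.008,0.008], "travel": [[-0.0026,0.007,-0.0068],[-0.0026,0.007,-0.0068],[-0.0026,0.0072,-0.0065],[-0.0026,0.0072,-0.0064],[0,0,0]], "yaw": [0,0,0,0,0]}}

```text
time_s: 8.78
position: [0.6382, 0.0457, 0.2036]
tool_rot: [[-0.335, 0.942, -0.001], [0.942, 0.335, 0.0], [0.001, -0.001, -1.0]]
ft_force: [0.7, 0.0, -1.3]
grip_width: 0.0132
gripper_force: 43.1
```

Request:
{"fn": "jog_arm", "kwargs": {"hand": [0.008,0.008,0.008,0.008,0.008], "travel": [[-0.0026,0.0072,-0.0064],[-0.0026,0.0072,-0.0064],[-0.0026,0.0072,-0.0064],[0,0,0],[0,0,0]], "yaw": [0,0,0,0,0]}}

```text
time_s: 9.4
position: [0.6309, 0.0665, 0.1851]
tool_rot: [[-0.334, 0.942, 0.0], [0.942, 0.334, -0.0], [-0.0, 0.0, -1.0]]
ft_force: [-0.2, 0.8, -1.0]
grip_width: 0.013
gripper_force: 43.1
```

```bash
python3 - <<'E'
from h import *
o=st();u=np.array([.256,-.722,.643]);r=o['position']-np.array([.6212,.0953,.1608]);print('left',r@u,'off',r-(r@u)*u)
E
```

```text
t 9.4 p [0.6309 0.0665 0.1851] yaw 109.5 F [-0.2  0.8 -1. ] M [-0.03 -0.01 -0.02] w 0.013 43.132052421569824
left 0.03888119359597788 off [-0.00024719 -0.00069523 -0.0006985 ]
```

Request:
{"fn": "jog_arm", "kwargs": {"hand": [0.008,0.008,0.008,0.008,0.008], "travel": [[-0.0026,0.0072,-0.0064],[-0.0026,0.0072,-0.0064],[-0.0026,0.0072,-0.0064],[0,0,0],[0,0,0]], "yaw": [0,0,0,0,0]}}

```text
time_s: 10.02
position: [0.6231, 0.0882, 0.1659]
tool_rot: [[-0.335, 0.942, 0.0], [0.942, 0.335, -0.0], [-0.0, 0.0, -1.0]]
ft_force: [-0.2, -0.1, -0.6]
grip_width: 0.0132
gripper_force: 43.1
```

Request:
{"fn": "jog_arm", "kwargs": {"hand": [0.008,0.008,0.008,0.008,0.008], "travel": [[-0.0008,0.0022,-0.0019],[-0.0008,0.0022,-0.0019],[0,0,0],[0,0,0],[0,0,0]], "yaw": [0,0,0,0,0]}}

```text
time_s: 10.65
position: [0.6214, 0.0925, 0.162]
tool_rot: [[-0.334, 0.942, 0.0], [0.942, 0.334, -0.0], [-0.0, 0.0, -1.0]]
ft_force: [-0.8, 0.3, -0.6]
grip_width: 0.0133
gripper_force: 43.1
```

```bash
python3 - <<'E'
from h import *
o=st();u=np.array([.256,-.722,.643]);r=o['position']-np.array([.6212,.0953,.1608]);print('left',r@u,'off',r-(r@u)*u)
E
```

```text
t 10.65 p [0.6214 0.0925 0.162 ] yaw 109.5 F [-0.8  0.3 -0.6] M [-0.01 -0.02  0.01] w 0.0133 43.13465595245361
left 0.002814150316076145 off [-0.00050001 -0.00074436 -0.00063792]
```

Nominally 2.8 mm is left, with no contact yet. I'll go on in 1 mm steps until the force rises.

Request:
{"fn": "jog_arm", "kwargs": {"hand": [0.008,0.008,0.008,0.008,0.008], "travel": [[-0.0003,0.0007,-0.0006],[-0.0002,0.0007,-0.0006],[0,0,0],[0,0,0],[0,0,0]], "yaw": [0,0,0,0,0]}}

```text
time_s: 11.28
position: [0.6209, 0.094, 0.1608]
tool_rot: [[-0.334, 0.942, 0.0], [0.942, 0.334, -0.0], [-0.0, 0.0, -1.0]]
ft_force: [0.0, 0.2, -0.6]
grip_width: 0.0129
gripper_force: 43.1
```

Request:
{"fn": "jog_arm", "kwargs": {"hand": [0.008,0.008,0.008,0.008,0.008], "travel": [[-0.0003,0.0007,-0.0006],[-0.0002,0.0007,-0.0006],[0,0,0],[0,0,0],[0,0,0]], "yaw": [0,0,0,0,0]}}

```text
time_s: 11.9
position: [0.6207, 0.0946, 0.1603]
tool_rot: [[-0.334, 0.943, 0.002], [0.943, 0.334, -0.002], [-0.002, 0.001, -1.0]]
ft_force: [-0.2, -4.1, 4.5]
grip_width: 0.0133
gripper_force: 44.0
```

```bash
python3 - <<'E'
from h import *
o=st();u=np.array([.256,-.722,.643]);r=o['position']-np.array([.6212,.0953,.1608]);print('left',r@u,'off',r-(r@u)*u,'Fax',o['ft_force']@u)
save('wrist','w6');save('top','t6')
a=cv2.imread('pics/w6.png')[0:300,130:430];b=cv2.imread('pics/t6.png')[140:210,170:240]
cv2.imwrite('pics/c6.png',np.hstack([cv2.resize(a,(400,400),interpolation=2),cv2.resize(b,(400,400),interpolation=2)]))
E
```

```text
t 11.9 p [0.6207 0.0946 0.1603] yaw 109.5 F [-0.2 -4.1  4.5] M [-0.86  0.14  0.07] w 0.0133 44.02281403541565
left 7.915164575186581e-05 off [-0.00048907 -0.00065513 -0.00054094] Fax 5.805839760151256
```

View pics/c6.png

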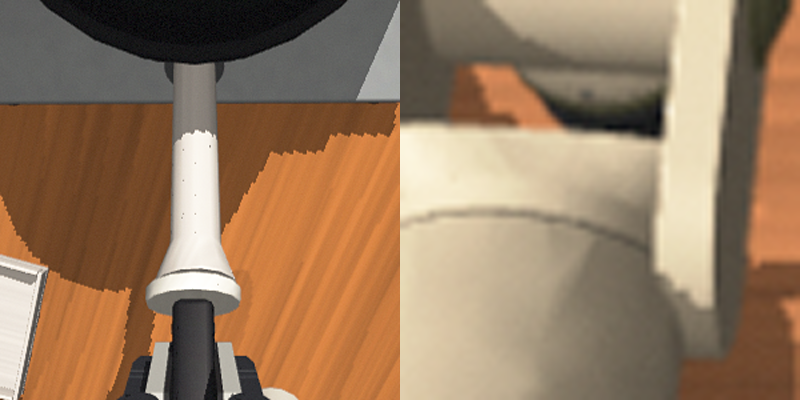

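The axial force rose to 6 N right at the predicted home, and the collar looks to be on the rim. One more gentle nudge to seat it flush.

Request:
{"fn": "jog_arm", "kwargs": {"hand": [0.008,0.008,0.008,0.008,0.008], "travel": [[-0.0001,0.0005,-0.0004],[0,0,0],[0,0,0],[0,0,0],[0,0,0]], "yaw": [0,0,0,0,0]}}

```text
time_s: 12.62
position: [0.6207, 0.0946, 0.1603]
tool_rot: [[-0.334, 0.943, 0.002], [0.943, 0.334, -0.002], [-0.003, 0.001, -1.0]]
ft_force: [-0.0, -7.7, 7.7]
grip_width: 0.0135
gripper_force: 44.3
```

```bash
python3 - <<'E'
from h import *
o=st();u=np.array([.256,-.722,.643]);r=o['position']-np.array([.6212,.0953,.1608]);print('left',r@u,'off',r-(r@u)*u,'Fax',o['ft_force']@u)
E
```

```text
t 12.62 p [0.6207 0.0946 0.1603] yaw 109.5 F [-0.  -7.7  7.7] M [-1.19  0.24  0.06] w 0.0135 44.30315673351288
left 5.052605700430468e-05 off [-0.00046923 -0.0006211  -0.00051062] Fax 10.503259675574153
```

Fully home: the force went up to 10 N without any further movement. Now I'll draw it out along the axis, leaving the tip in the flare so the lower lip can swing it back to level.

Request:
{"fn": "jog_arm", "kwargs": {"hand": [0.008,0.008,0.008,0.008,0.008], "travel": [[0.0032,-0.0087,0.0076],[0.0034,-0.0095,0.0084],[0.0034,-0.0095,0.0084],[0.0034,-0.0095,0.0084],[0.0034,-0.0095,0.0084]], "yaw": [0,0,0,0,0]}}

```text
time_s: 13.25
position: [0.6373, 0.0485, 0.2009]
tool_rot: [[-0.334, 0.942, 0.0], [0.942, 0.334, 0.0], [-0.0, 0.0, -1.0]]
ft_force: [-0.3, -0.2, -0.6]
grip_width: 0.0136
gripper_force: 43.1
```

Request:
{"fn": "jog_arm", "kwargs": {"hand": [0.008,0.008,0.008,0.008,0.008], "travel": [[0.0034,-0.0095,0.0084],[0.0034,-0.0095,0.0084],[0.0034,-0.0095,0.0084],[0,0,0],[0,0,0]], "yaw": [0,0,0,0,0]}}

```text
time_s: 13.88
position: [0.6471, 0.0209, 0.2252]
tool_rot: [[-0.335, 0.942, -0.001], [0.942, 0.335, 0.0], [0.0, -0.001, -1.0]]
ft_force: [-0.1, -0.4, -0.7]
grip_width: 0.0131
gripper_force: 43.2
```

```bash
python3 - <<'E'
from h import *
o=st();u=np.array([.256,-.722,.643]);r=o['position']-np.array([.6207,.0946,.1603]);print('out',r@u,'off',r-(r@u)*u)
# reverse arc: pivot rod over lower lip; tip at s inward
M=np.array([.6207,.0946,.1623])-.037*u
print(M)
for a,th in((35,18),(30,16.5),(25,15),(20,14),(15,13),(10,12),(5,11.3),(0,11.3),(-3,11.3)):
  s=.009;T=np.radians(th);g=np.array([-np.sin(T),np.cos(T)]);A=np.radians(a)
  lip=M+np.array([.334*.0077,-.943*.0077,-.0092])   # inner lower lip
  # axis passes 4mm above lip (perp), tip .016 beyond
  tip2=lip[:2]+g*(.004*np.sin(A)+.016*np.cos(A));tz=lip[2]+.004*np.cos(A)-.016*np.sin(A)
  print(a,th,np.round(np.r_[tip2-.162*np.cos(A)*g,tz+.162*np.sin(A)-.002],4))
E
```

```text
t 13.88 p [0.6471 0.0209 0.2252] yaw 109.5 F [-0.1 -0.4 -0.7] M [-0.05 -0.02  0.08] w 0.0131 43.16780626773834
out 0.10169997304259999 off [ 0.0003434  -0.00029645 -0.00051214]
[0.611228 0.121314 0.138509]
35 18 [0.65   0.0025 0.2143]
30 16.5 [ 0.6491 -0.0053  0.2038]
25 15 [ 0.6476 -0.0121  0.1926]
20 14 [ 0.6467 -0.0177  0.181 ]
15 13 [ 0.6453 -0.0223  0.169 ]
10 12 [ 0.6435 -0.0259  0.1566]
5 11.3 [ 0.6422 -0.0282  0.144 ]
0 11.3 [ 0.6424 -0.0291  0.1313]
-3 11.3 [ 0.6424 -0.0291  0.1237]
```

Request:
{"fn": "jog_arm", "kwargs": {"hand": [0.008,0.008,0.008,0.008,0.008], "travel": [[0.0017,-0.0078,-0.001],[0.0012,-0.0106,-0.01],[-0.0009,-0.0078,-0.0105],[-0.0015,-0.0068,-0.0112],[-0.0009,-0.0056,-0.0116]], "yaw": [-0.01,-0.016,-0.026,-0.026,-0.017]}}

```text
time_s: 14.5
position: [0.6467, -0.0185, 0.1804]
tool_rot: [[-0.242, 0.97, -0.0], [0.97, 0.242, 0.0], [0.0, -0.0, -1.0]]
ft_force: [-1.0, 0.2, 2.3]
grip_width: 0.0132
gripper_force: 41.4
```

Request:
{"fn": "jog_arm", "kwargs": {"hand": [0.008,0.008,0.008,0.008,0.008], "travel": [[-0.0014,-0.0046,-0.012],[-0.0018,-0.0036,-0.0124],[-0.0013,-0.0023,-0.0126],[0,-0.001,-0.0127],[0,0,0]], "yaw": [-0.017,-0.017,-0.012,0,0]}}

```text
time_s: 15.12
position: [0.6421, -0.0295, 0.1302]
tool_rot: [[-0.199, 0.98, -0.002], [0.98, 0.199, 0.0], [0.001, -0.002, -1.0]]
ft_force: [0.7, 0.8, 0.7]
grip_width: 0.0131
gripper_force: 40.8
```

```bash
python3 - <<'E'
from h import *
o=st();save('wrist','w7');save('scene','s7')
p=o['position']+np.array([0,0,.002]);g=o['tool_rot'][:,0]
for a in(-5,0,5,10,20): A=np.radians(a);print(a,'scene collar',pix('scene',p+.037*(np.cos(A)*g-np.array([0,0,np.sin(A)]))),'rod80',pix('scene',p+.14*(np.cos(A)*g-np.array([0,0,np.sin(A)]))))
a=cv2.imread('pics/w7.png');b=cv2.imread('pics/s7.png')
A=cv2.resize(a[0:360,100:460],(400,400));B=cv2.resize(b[180:250,330:400],(400,400),interpolation=2)
cv2.imwrite('pics/c7.png',np.hstack([A,B]))
E
```

```text
t 15.12 p [ 0.6421 -0.0295  0.1302] yaw 101.5 F [0.7 0.8 0.7] M [-0.03 -0.02 -0.05] w 0.0131 40.79669952392578
-5 scene collar [330.05413667 234.15408621] rod80 [363.33426454 214.22955843]
0 scene collar [330.01896222 235.10348997] rod80 [362.9875858  217.83038526]
5 scene collar [329.89076413 236.09838777] rod80 [362.31787948 221.55710838]
10 scene collar [329.67094713 237.13130132] rod80 [361.33537682 225.3834507 ]
20 scene collar [328.9651607  239.28036562] rod80 [358.47927212 233.23216728]
```

View pics/c7.png

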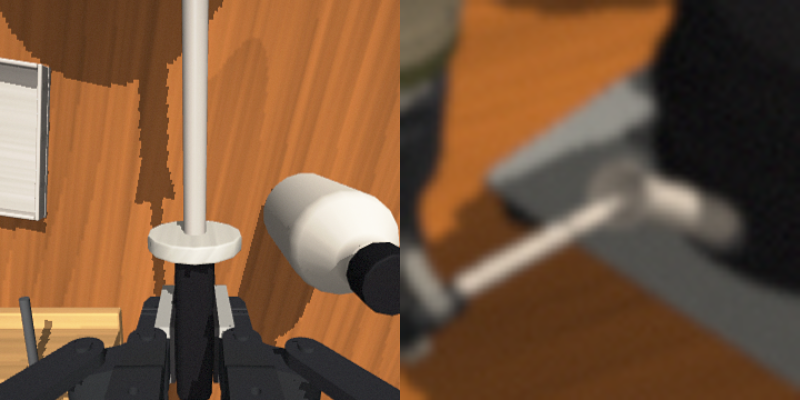

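The rod now lies level: in the scene view it passes through (363,217.7), against 217.8 predicted for 0°. I'll pull it straight out and raise it, then turn it towards the tray.

Request:
{"fn": "jog_arm", "kwargs": {"hand": [0.008,0.008,0.008,0.008,0.008], "travel": [[0.002,-0.01,0.001],[0.004,-0.02,0],[0.004,-0.02,0],[0,0,0.03],[0,0,0.04]], "yaw": [0,0,0,0,0], "grip_force": 40}}

```text
time_s: 15.85
position: [0.6522, -0.0812, 0.2023]
tool_rot: [[-0.197, 0.98, -0.002], [0.98, 0.197, 0.001], [0.001, -0.002, -1.0]]
ft_force: [0.5, 0.3, -0.6]
grip_width: 0.0136
gripper_force: 40.6
```

Request:
{"fn": "jog_arm", "kwargs": {"hand": [0.008,0.008,0.008,0.008,0.008], "travel": [[-0.008,0.003,0],[-0.008,0.003,0],[-0.008,0.003,0],[-0.008,0.003,0],[-0.0075,0.002,0]], "yaw": [0.17,0.185,0.185,0.185,0.185]}}

```text
time_s: 16.48
position: [0.6128, -0.0667, 0.2025]
tool_rot: [[-0.898, 0.44, 0.0], [0.44, 0.898, -0.0], [-0.0, -0.0, -1.0]]
ft_force: [-0.4, -1.1, -1.0]
grip_width: 0.0135
gripper_force: 40.7
```

Request:
{"fn": "jog_arm", "kwargs": {"hand": [0.008,0.008,0.008,0.008,0.008], "travel": [[0,0,-0.02],[0,0,-0.03],[0,0,-0.03],[0,0,-0.016],[0,0,0]], "yaw": [0,0,0,0,0]}}

```text
time_s: 17.1
position: [0.6128, -0.066, 0.1059]
tool_rot: [[-0.895, 0.445, -0.001], [0.445, 0.895, 0.0], [0.001, -0.0, -1.0]]
ft_force: [1.1, -0.4, -0.4]
grip_width: 0.0137
gripper_force: 40.7
```

```bash
python3 - <<'E'
from h import *
o=st();save('scene','s8');save('top','t8')
p=o['position']+np.array([0,0,.002]);g=o['tool_rot'][:,0]
for c in('scene','top'):
  for a in(-5,0,5):
    A=np.radians(a);print(c,a,pix(c,p+.162*(np.cos(A)*g-np.array([0,0,np.sin(A)]))))
print('tip',p+.162*g)
a=cv2.imread('pics/t8.png');b=cv2.imread('pics/s8.png')
A=cv2.resize(a[170:290,200:320],(400,400),interpolation=2);B=cv2.resize(b[160:260,260:360],(400,400),interpolation=2)
cv2.imwrite('pics/c8.png',np.hstack([A,B]))
E
```

```text
t 17.1 p [ 0.6128 -0.066   0.1059] yaw 153.6 F [ 1.1 -0.4 -0.4] M [-0.06 -0.04  0.02] w 0.0137 40.65123438835144
scene -5 [299.51693927 196.17295391]
scene 0 [299.40926482 200.14534692]
scene 5 [299.29189741 204.37399849]
top -5 [254.49193471 231.52070152]
top 0 [254.69594657 232.49147622]
top 5 [255.13773045 232.98275105]
tip [0.46770776 0.00608842 0.10812172]
```

View pics/c8.png

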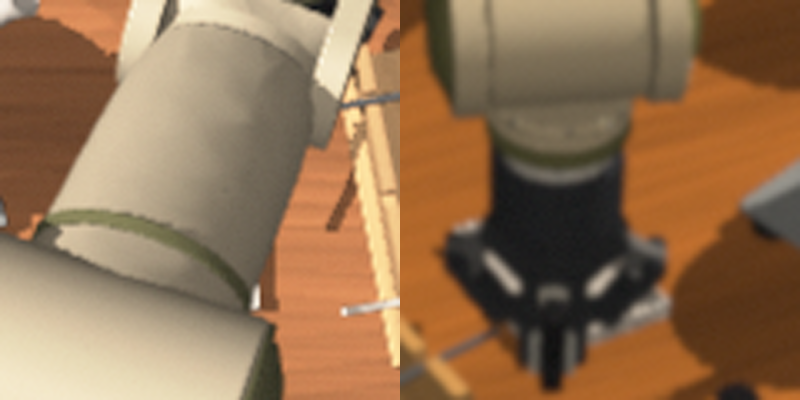

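The arm hides the tip from both outside cameras. I'll check level by comparing the wrist view with w2, where the gauge was verified level.

```bash
python3 - <<'E'
from h import *
st();save('wrist','w9')
for n in('w2','w5','w7','w9'):
  im=cv2.imread(f'pics/{n}_raw.png').astype(int);sat=im.max(2)-im.min(2);m=(sat<30)&(im.max(2)>90)
  def run(y):
    x=277
    while m[y,x]:x-=1
    l=x;x=277
    while m[y,x]:x+=1
    return x-l-1
  wd=[round(np.mean([run(y) for y in range(r,r+20)]),1) for r in(5,60,120,160)]
  rows=[y for y in range(150,270) if run(y)>55]
  dk=im[:,277].max(1)<60;col=[y for y in range(200,400) if dk[y]]
  print(n,wd,'collar',rows[0],rows[-1],max(run(y) for y in rows),'handle top row',col[0])
E
```

```text
t 17.2 p [ 0.6135 -0.0659  0.1076] yaw 153.6 F [-0.5  0.8 -0.6] M [-0.   -0.   -0.01] w 0.0133 40.65057456493378
w2 [np.float64(24.4), np.float64(22.3), np.float64(21.0), np.float64(20.0)] collar 199 226 85 handle top row 232
w5 [np.float64(28.8), np.float64(19.2), np.float64(14.0), np.float64(15.1)] collar 209 223 120 handle top row 224
w7 [np.float64(23.2), np.float64(22.0), np.float64(21.0), np.float64(20.0)] collar 202 233 84 handle top row 238
w9 [np.float64(179.8), np.float64(65.4), np.float64(20.6), np.float64(20.0)] collar 202 232 84 handle top row 238
```

View pics/w9.png

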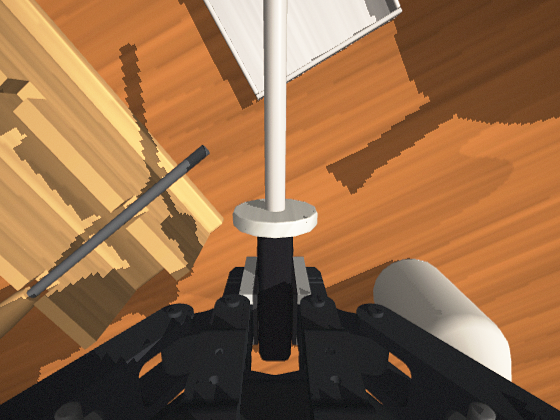

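The wrist comparison is ambiguous: the collar looks slightly different. I'll fit the rod slope in the stored scene views (s2 and s7), where it is well exposed.

```bash
python3 - <<'E'
from h import *
import pickle
o2=pickle.load(open('o2.pkl','rb'))
def meas(n,p,yaw,s0=.055,s1=.135):
  im=cv2.imread(f'pics/{n}_raw.png').astype(float);Y=np.radians(yaw);g=np.array([np.cos(Y),np.sin(Y),0]);p=np.array(p)+[0,0,.002]
  a,b=pix('scene',p+s0*g),pix('scene',p+s1*g)
  d=(b-a)/np.linalg.norm(b-a);nn=np.array([-d[1],d[0]]);L=np.linalg.norm(b-a);pts=[]
  for s in np.arange(0,L,1):
    t=np.arange(-8,8.1,.25);q=a+s*d+t[:,None]*nn
    v=cv2.remap((im[:,:,0]).astype(np.float32),q[:,0:1].astype(np.float32),q[:,1:].astype(np.float32),1)[:,0]
    v=v-np.median(v);i=v.argmax();w=np.where(abs(t-t[i])<2.5,np.clip(v-.3*v.max(),0,None),0);pts.append((s,(w*t).sum()/w.sum()))
  pts=np.array(pts);f=np.polyfit(pts[:,0],pts[:,1],1);r=pts[:,1]-np.polyval(f,pts[:,0]);k=abs(r)<1;f=np.polyfit(pts[k,0],pts[k,1],1)
  for al in range(-12,13,1):
    A=np.radians(al);h=g*np.cos(A)-np.array([0,0,np.sin(A)]);e=pix('scene',p+s1*h)-pix('scene',p+s0*h);sl=(e@nn)/(e@d)
    if al==-12: lo=[]
    lo.append((sl,al))
  lo=sorted(lo);print(n,'slope',f,'pitch down deg',np.interp(f[0],*zip(*lo)),'resid',r[k].std(),k.sum(),len(k))
meas('s2',o2['position'],101.3)
meas('s7',[.6421,-.0295,.1302],101.5,.06,.14)
E
```

```text
s2 slope [-0.00715471  0.36350178] pitch down deg -0.5289693065192267 resid 0.5954501423587919 9 29
s7 slope [-0.02120039  0.05563177] pitch down deg -1.8263165101053338 resid 0.06503546798503858 29 29
```

Request:
{"fn": "jog_arm", "kwargs": {"hand": [0.008,0.008,0.008,0.008,0.008], "travel": [[0,0,0.05],[0,0,0.045],[0,0,0],[0,0,0],[0,0,0]], "yaw": [0,-0.18,-0.185,-0.185,-0.185]}}

```text
time_s: 17.88
position: [0.6131, -0.0655, 0.2029]
tool_rot: [[-0.361, 0.933, 0.002], [0.933, 0.361, -0.001], [-0.001, 0.002, -1.0]]
ft_force: [-0.7, 0.2, -1.3]
grip_width: 0.0132
gripper_force: 40.6
```

Request:
{"fn": "jog_arm", "kwargs": {"hand": [0.008,0.008,0.008,0.008,0.008], "travel": [[0,0,0],[0,0,0],[0,0,0],[0,0,0],[0,0,0]], "yaw": [-0.18,0,0,0,0]}}

```text
time_s: 18.5
position: [0.6129, -0.0654, 0.2016]
tool_rot: [[-0.195, 0.981, 0.0], [0.981, 0.195, -0.0], [-0.0, 0.0, -1.0]]
ft_force: [0.9, -0.1, 0.4]
grip_width: 0.0131
gripper_force: 40.7
```

```bash
python3 - <<'E'
from h import *
o=st();save('scene','s10')
Y=np.arctan2(o['tool_rot'][1,0],o['tool_rot'][0,0]);im=cv2.imread('pics/s10_raw.png').astype(float);g=np.array([np.cos(Y),np.sin(Y),0]);p=o['position']+[0,0,.002]
s0,s1=.07,.155;a,b=pix('scene',p+s0*g),pix('scene',p+s1*g);d=(b-a)/np.linalg.norm(b-a);nn=np.array([-d[1],d[0]]);L=np.linalg.norm(b-a);pts=[]
for s in np.arange(0,L,1):
  t=np.arange(-8,8.1,.25);q=a+s*d+t[:,None]*nn
  v=cv2.remap(im[:,:,0].astype(np.float32),q[:,0:1].astype(np.float32),q[:,1:].astype(np.float32),1)[:,0];v=v-np.median(v);i=v.argmax();w=np.where(abs(t-t[i])<2.5,np.clip(v-.3*v.max(),0,None),0);pts.append((s,(w*t).sum()/w.sum()))
pts=np.array(pts);f=np.polyfit(*pts.T,1);lo=[]
for al in range(-12,13):
  A=np.radians(al);h=g*np.cos(A)-np.array([0,0,np.sin(A)]);e=pix('scene',p+s1*h)-pix('scene',p+s0*h);lo.append(((e@nn)/(e@d),al))
lo.sort();print(f,'down deg',np.interp(f[0],*zip(*lo)),np.round(pts[:,1],1))
E
```

```text
t 18.5 p [ 0.6129 -0.0654  0.2016] yaw 101.2 F [ 0.9 -0.1  0.4] M [-0.06  0.03  0.03] w 0.0131 40.656845569610596
[-0.01463048  0.00727317] down deg -1.1611721082450148 [ 0.1 -0.  -0.  -0.  -0.  -0.1 -0.1 -0.1 -0.1 -0.1 -0.1 -0.2 -0.2 -0.2
 -0.2 -0.2 -0.2 -0.3 -0.3 -0.3 -0.3 -0.3 -0.3 -0.3 -0.3 -0.4 -0.4 -0.4
 -0.4 -0.4 -0.4 -0.4]
```

The pitch is 1.2° off horizontal, which counts as level. Back over the tray now, then settle.

Request:
{"fn": "jog_arm", "kwargs": {"hand": [0.008,0.008,0.008,0.008,0.008], "travel": [[0,0,0],[0,0,0],[0,0,0],[0,0,0],[0,0,0]], "yaw": [0.18,0.185,0.185,0.185,0.18]}}

```text
time_s: 19.18
position: [0.6129, -0.0654, 0.2015]
tool_rot: [[-0.899, 0.439, -0.0], [0.439, 0.899, 0.0], [0.0, 0.0, -1.0]]
ft_force: [0.5, 0.8, -1.3]
grip_width: 0.0132
gripper_force: 40.7
```

Request:
{"fn": "jog_arm", "kwargs": {"hand": [0.008,0.008,0.008,0.008,0.008], "travel": [[0,0,-0.025],[0,0,-0.03],[0,0,-0.03],[0,0,-0.015],[0,0,0]], "yaw": [0,0,0,0,0]}}

```text
time_s: 19.8
position: [0.6127, -0.0654, 0.1011]
tool_rot: [[-0.896, 0.444, -0.001], [0.444, 0.896, 0.0], [0.001, -0.0, -1.0]]
ft_force: [0.2, 0.2, -0.2]
grip_width: 0.0131
gripper_force: 40.7
```

Request:
{"fn": "jog_arm", "kwargs": {"hand": [0.008,0.008,0.008,0.008,0.008], "travel": [[0,0,0],[0,0,0],[0,0,0],[0,0,0],[0,0,0]], "yaw": [0,0,0,0,0]}}

```text
time_s: 20.42
position: [0.6129, -0.0654, 0.1016]
tool_rot: [[-0.896, 0.445, 0.0], [0.445, 0.896, -0.0], [-0.0, 0.0, -1.0]]
ft_force: [-0.0, -0.2, -0.7]
grip_width: 0.0129
gripper_force: 40.6
```

Request:
{"fn": "jog_arm", "kwargs": {"hand": [0.008,0.008,0.008,0.008,0.008], "travel": [[0,0,0],[0,0,0],[0,0,0],[0,0,0],[0,0,0]], "yaw": [0,0,0,0,0]}}

```text
time_s: 21.05
position: [0.6129, -0.0654, 0.1015]
tool_rot: [[-0.896, 0.445, 0.0], [0.445, 0.896, -0.0], [-0.0, 0.0, -1.0]]
ft_force: [-0.4, 0.1, -0.1]
grip_width: 0.0134
gripper_force: 40.6
```

```bash
python3 - <<'E'
from h import *
o=st();print('tip',o['position']+.16*o['tool_rot'][:,0],'qv',abs(o['qvel']).max())
print(env.close_job())
E
```

```text
t 21.05 p [ 0.6129 -0.0654  0.1015] yaw 153.6 F [-0.4  0.1 -0.1] M [-0.05 -0.05 -0.02] w 0.0134 40.64910113811493
tip [0.46956376 0.00573238 0.10151463] qv 0.15566451426583666
the job is handed in; nothing more can be done
None
```

The job is handed in at 21 s: the dipstick was seated (about 10 N), drawn right out, and is held still within about 1° of level, with its tip by calculation over the drip tray about 9 cm above it; the other tools and the bottle were not touched.

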